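Set the tenoned chair rail in the sloping cradle

ROBOT

A 6-joint arm with a two-finger parallel gripper is mounted at the origin on the work surface. World frame = base frame: x ahead of the robot, y to its left, z up, the work surface at z = 0. Lengths are in m, angles in degrees, forces in N, time in s.
With the tool pointing down it reaches from about 0.3 to 0.75 m from the base axis. Payload 8.5 kg.
Tool frame: the origin (TCP) lies on the centre line of the jaws, within the pads' length; the fingertips stand 19 mm ahead of it and the grasp point (between the pads) is the TCP; z points along the fingers, x is the direction in which the jaws open and shut, and the axes are right-handed (so a half turn about z gives the same grasp; the last joint's range is limited). The gripper opens to 85 mm and grips with 20 to 120 N. Pads are 22 mm wide; open, the fingers measure 114 mm over their backs; the gripper's body (76 mm by 85 mm) begins 54 mm behind the grasp point. The pads swing forward as they close: fully open they stand 13 mm farther back than shut.
Start: joints at [52.007, 21.807, 74.336, -0, 83.858, -12.336], TCP at [0.238, 0.496, 0.25] pointing down, gripper open.
Joint ranges: [-178.18, 178.18], [-50.72, 133.34], [12.68, 142.11], [-81.47, 261.47], [9.98, 163.14], [-165.26, 165.26]. Speed limits (degrees/s): [136.94, 136.94, 180, 180, 180, 180].

INTERFACE

Orientations are given as a 3x3 rotation matrix whose columns are the frame's x, y, z axes.
In Python, from rig import env, cams, order gives the robot as it stands.
- The arm moves only by the tool step_arm, never from a script. Its argument "steps" is a list of rows, each an object with "xyz": the shift along the tool's x, y, z normalised to -1 to 1, where 1 is 0.04 m, a list of three; "turn": the turn, a rotation vector about the tool's x, y, z normalised to -1 to 1, where 1 is 0.08 rad, a list of three; "gripper": the gripper command: -1 is shut, 1 is fully open, values between are in proportion. A call has 1 to 20 rows; each row shifts and turns the commanded pose from where the row before left it, along the tool's axes as they then stand; what a row does not reach is not made up. A row lasts 1/12 s, in which the tool goes at most 41.7 mm and 7.16 degrees, less where a joint would pass 70% of its speed; a pose out of reach is approached as far as the arm can. A call with a number of a shift or a turn outside -1 to 1 is refused whole. A call with a gripper value outside its range is refused whole. The fingers move at their own pace and stop on an object; "squeeze" is the grip in N (left out, the last holds). Time passes only in rows, so rows that do not move let the fingers close. It gives the time, the measured TCP pose, the force and the opening at its end, in the units of the state.
- env.observe(): the state, without advancing time (a new reading comes with each control period).
- cams.get_image(name): name is "scene" or "top" or "wrist"; returns (picture, depth): 384x512x3 uint8, red, green, blue; 384x512 float32, m along the optical axis (not along the pixel's ray), 0 where there is no reading.
- cams.camera_info(name): a dict with "fx", "fy", "cx", "cy" (pixels), "k1" (the pictures are not rectified: a ray, as slopes to the right and down, at radius r is drawn at 1 + k1 r^2 times it, then the intrinsics apply), "extrinsics" (4x4, takes a point from camera to world coordinates). Camera axes: x right, y down, z forward; pixel columns grow to the right and rows downward; lengths in m; the calibration is good to about 2 mm. A picture is of the moment at which its call begins: read the wrist's pose just before it. camera_info takes no time and is no camera call; for the wrist camera it gives the pose at the moment of the call.
- order.close_job(): hands the job in, once; it reports no verdict.
The state is a dict: "time_s": time; "q": joint angles; "qvel": joint speeds; "joint_efforts": joint torques, N m; "position": TCP position; "tool_rot": TCP orientation; "ft_force": force on the tool from outside, world axes, zero at the start; "wrist_torque": the same for the moment, N m; "grip_width": finger opening in m.
Only numpy, scipy, OpenCV 4.12 (cv2) and the standard library are available. Lean on these libraries where they do the work, as an engineer would, in place of code of your own. Each camera call takes 0.05 s, during which the arm holds its last target. There are 200 camera calls.

TASK

Pick up the long chair rail that has a round tenon on its end and lay it in the notches of the sloping wooden cradle, tenon end uppermost and the other end down against the cradle's stop, so that the next person can take it up at that slope. Let go of it, and leave the plain rail and the short tenoned rail where they lie.

Things in the scene. Friction and masses are not known exactly. Their poses are not given: they have to be found in the camera images.
- rail: The rail to move: dark wood bar 26 x 26 x 210 mm, 0.12 kg, with a round tenon (14 mm dia, 30 mm long) on one end; lies flat on the table, tenon within 17 degrees of +x. Origin: centre of the bar's underside, 105 mm from each end of the bar. x along it to the tenon, z up.
- cradle: Fixed plywood cradle, base 260x110x18 mm. Origin under the base's centre; x level, toward the high end, z up. Two notched saddles carry a rail rising 30 deg toward +x, 75 mm down and up the slope from H = (0,0,100 mm), H on the notch floors' plane; free between. Notch 33 mm wide, sides lean out 20 deg, 28 mm high. Stop face 105 mm down from H. Home: rail origin at H, its x 30 deg up, level across.
- plain_rail: A bystander: dark wood square bar 26 x 26 x 240 mm with no tenon, flat on the table. Origin: centre of its underside; x along it.
- short_rail: A bystander: dark wood bar 26 x 26 x 120 mm with a tenon 14 mm in diameter and 30 mm long on one end, flat on the table. Origin: centre of the bar's underside; x along it to the tenon. The three rails lie side by side in any order, about 140 mm apart.
Mind the look-alikes: they are no part of the job. Leave any white look-alike of the rail alone.

How it is judged (in metres and radians):
At the end, for the whole second after the job is handed in: The long tenoned rail rests still on the cradle, its origin within 15 mm below and 20 mm above home along the cradle's x, 20 mm sideways, 85 to 125 mm above the cradle's underside; tenon end up, its length 20 to 40 degrees above level and a side of it within 12 degrees of square to the cradle (x of rail in the frame of cradle between -0.015 and 0.02 m and y of rail in the frame of cradle between -0.02 and 0.02 m and z of rail in the frame of cradle between 0.085 and 0.125 m and angle between rail's own x axis and vertical between 0.873 and 1.222 rad and (angle between the y axis of rail and the y axis of cradle, either way round below 0.21 rad or angle between the z axis of rail and the y axis of cradle, either way round below 0.21 rad) and contact force between rail and cradle above 0.1 N and linear speed of rail below 0.02 m/s); the robot touches nothing.
It fails at once if the plain rail is shifted more than 30 mm (distance of plain_rail from where it was at the start of the episode above 0.03 m).
It fails at once if the short rail is shifted more than 30 mm (distance of short_rail from where it was at the start of the episode above 0.03 m).
It also fails if it takes over 38 s, if anything falls off the work surface, if the arm or the gripper's body presses on something with over 40 N, if the wrist force passes 120 N, or if a joint passes its speed limit or range.

## Working session

There is one attempt and no reset: what is moved stays moved. The work goes in short steps, Python scripts to look and compute and a tool call to move; the robot and the scene stay as the last step left them, time stands still between calls to the robot, and variables do not carry over. Pictures are saved under pics/ and viewed, about 8 in all and at most 12, crops included, and the job is handed in when it is done.

Besides the shell and the picture viewer there is one more tool, called in YAML: its name, and indented under it one key for each argument. step_arm: Moves the arm, as the interface text tells. Scaled input: -1 to 1 covers 0.04 m each way for a shift and 0.08 rad each way for a turn. Its arguments: {"type":"object","properties":{"steps":{"type":"array"},"squeeze":{"type":"number"}},"required":["steps"]}

```bash
ls; mkdir -p pics; python3 - <<'E'
from rig import env,cams,order
import cv2,numpy as np
s=env.observe();print({k:np.round(v,3).tolist() for k,v in s.items()})
for n in("scene","top"):
    im,d=cams.get_image(n);cv2.imwrite(f"pics/{n}1.png",im[:,:,::-1]);np.save(f"{n}1.npy",d)
    c=cams.camera_info(n);print(n,{k:np.round(v,4).tolist() for k,v in c.items()})
a=cv2.imread("pics/scene1.png");b=cv2.imread("pics/top1.png")
E
```

```text
pics
{'time_s': 0.0, 'q': [52.007, 21.838, 74.387, 0.003, 83.859, -12.335], 'qvel': [0.055, 0.031, 0.031, -0.011, 0.049, -0.037], 'joint_efforts': [-0.0, -44.848, -23.127, -0.0, 0.005, 0.0], 'position': [0.238, 0.496, 0.25], 'tool_rot': [[0.433, 0.901, -0.001], [0.901, -0.433, -0.001], [-0.001, -0.0, -1.0]], 'ft_force': [0.582, 0.37, 0.333], 'wrist_torque': [-0.014, -0.033, 0.045], 'grip_width': 0.086}
scene {'fx': 379.8249, 'fy': 379.8249, 'cx': 251.7394, 'cy': 192.0843, 'k1': -0.0074, 'extrinsics': [[0.8938, 0.3016, -0.332, 0.7731], [0.4483, -0.6231, 0.6409, -0.6455], [-0.0136, -0.7216, -0.6921, 0.803], [0.0, 0.0, 0.0, 1.0]]}
top {'fx': 438.1066, 'fy': 438.1066, 'cx': 263.1082, 'cy': 192.4843, 'k1': 0.0432, 'extrinsics': [[0.0016, -0.9936, 0.1133, 0.3203], [-1.0, -0.0006, 0.0082, 0.0391], [-0.0081, -0.1133, -0.9935, 1.0304], [0.0, 0.0, 0.0, 1.0]]}
```

View pics/top1.png

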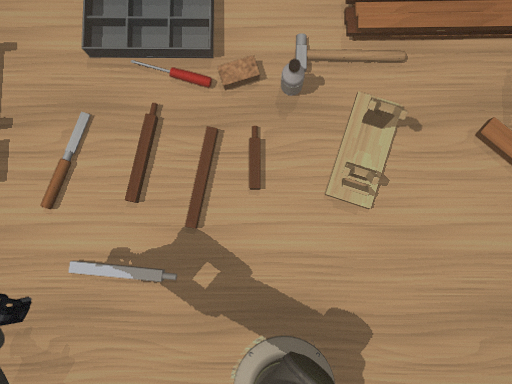

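View pics/scene1.png

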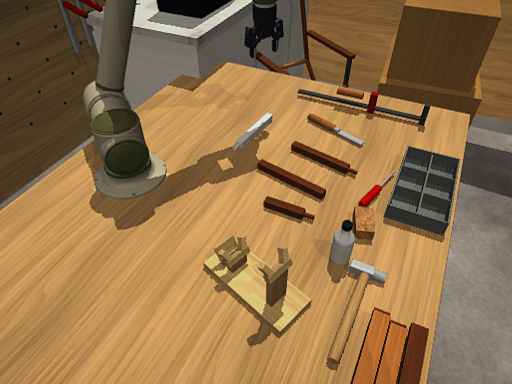

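Top view: the three dark rails are at (142,155), which is long with a tenon at the top end (154,106); (203,178), plain and long; and (255,158), short and tenoned. The white look-alike is at (120,271). The one at (142,155) fits: long, dark and tenoned. The cradle is at (367,150), with its tall saddle at the upper (+x) end. I'll measure from both cameras and confirm the rail in a crop.

```bash
cat > h.py <<'E'
from rig import env,cams,order
import cv2,numpy as np
def cloud(c,d):
    h,w=d.shape;u,v=np.meshgrid(np.arange(w),np.arange(h))
    K=np.array([[c["fx"],0,c["cx"]],[0,c["fy"],c["cy"]],[0,0,1]])
    p=cv2.undistortPoints(np.stack([u,v],-1).reshape(-1,1,2).astype(float),K,np.array([c["k1"],0,0,0])).reshape(h,w,2)
    P=np.dstack([p*d[...,None],d]);E=np.array(c["extrinsics"]);W=P@E[:3,:3].T+E[:3,3];W[d<=0]=np.nan
    return W
E
python3 - <<'E'
from h import *
r={}
for n in("top","scene"):
    im=cv2.imread(f"pics/{n}1.png");W=cloud(cams.camera_info(n),np.load(f"{n}1.npy"));r[n]=(im,W)
W=r["top"][1]
for nm,(u,v) in dict(rail=(142,155),plain=(203,178),short=(255,158),cr=(350,180)).items():print(nm,W[v,u].round(4), "table",W[240,420].round(4))
for n in r:
    im,W=r[n];v3=im.astype(int).max(2)
    for nm,(u,v) in dict(rail=(142,155),plain=(203,178),short=(255,158)).items():
        c=r["top"][1][v,u]
        m=(np.hypot(W[...,0]-c[0],W[...,1]-c[1])<0.16)&(W[...,2]>0.008)&(W[...,2]<0.05)
        k,l=cv2.connectedComponents(m.astype(np.uint8))
        dist=np.where(m,np.hypot(W[...,0]-c[0],W[...,1]-c[1]),9);i=np.unravel_index(dist.argmin(),dist.shape)
        q=W[l==l[i]];top=q[q[:,2]>np.percentile(q[:,2],80)-.006]
        (cx,cy),sz,a=cv2.minAreaRect((top[:,:2]*1000).astype(np.float32))
        box=cv2.boxPoints(((cx,cy),sz,a))
        print(n,nm,len(q),"topz",np.median(top[:,2]).round(4),"rect",np.round([cx,cy,*sz,a],1).tolist())
im=r["top"][0]
a=cv2.resize(im[90:235,110:280],None,fx=3.5,fy=3.5,interpolation=cv2.INTER_CUBIC)
cv2.imwrite("pics/crop_rails.png",a)
# cradle
for n in r:
    W=r[n][1];c=r["top"][1][150,362]
    m=(np.hypot(W[...,0]-c[0],W[...,1]-c[1])<0.18)&(W[...,2]>0.010)&(W[...,2]<0.024)
    m=cv2.morphologyEx(m.astype(np.uint8),cv2.MORPH_OPEN,np.ones((3,3)))
    k,l,st,_=cv2.connectedComponentsWithStats(m);q=W[l==1+st[1:,4].argmax()]
    print(n,"base",len(q),np.median(q[:,2]).round(4),np.round(np.hstack([np.ravel(x) for x in cv2.minAreaRect((q[:,:2]*1000).astype(np.float32))]),1))
    np.save(n+"W.npy",W)
b=cv2.resize(r["top"][0][85:215,315:415],None,fx=4,fy=4,interpolation=cv2.INTER_CUBIC)
s=cv2.resize(r["scene"][0][225:335,195:320],None,fx=4,fy=4,interpolation=cv2.INTER_CUBIC)
h=600;cv2.imwrite("pics/crop_mix.png",cv2.resize(np.hstack([cv2.resize(x,(int(x.shape[1]*500/x.shape[0]),500)) for x in (a,)]+[]),None,fx=1,fy=1))
cv2.imwrite("pics/crop_cr.png",np.hstack([cv2.resize(b,(int(b.shape[1]*440/b.shape[0]),440)),cv2.resize(s,(450,440))]))
E
```

```text
rail [0.522  0.3288 0.0281] table [ 0.3271 -0.316   0.0007]
plain [0.4685 0.1867 0.0259] table [ 0.3271 -0.316   0.0007]
short [0.5153 0.0663 0.0274] table [ 0.3271 -0.316   0.0007]
cr [ 0.461  -0.1491  0.0466] table [ 0.3271 -0.316   0.0007]
top rail 1235 topz 0.0264 rect [532.0, 330.8, 27.4, 237.6, 78.7]
top plain 1271 topz 0.0264 rect [472.6, 191.5, 28.3, 240.1, 78.6]
top short 631 topz 0.0265 rect [517.5, 66.4, 145.5, 23.4, 0.2]
scene rail 609 topz 0.0258 rect [533.2, 329.2, 32.0, 238.5, 79.0]
scene plain 716 topz 0.0258 rect [472.9, 189.5, 33.4, 240.8, 78.7]
scene short 487 topz 0.0255 rect [520.7, 65.8, 28.9, 147.7, 88.6]
top base 3569 0.0184 [ 538.4 -188.7  109.9  259.1   71.8]
scene base 3015 0.0178 [ 539.1 -189.5  111.6  260.2   71.5]
```

View pics/crop_rails.png

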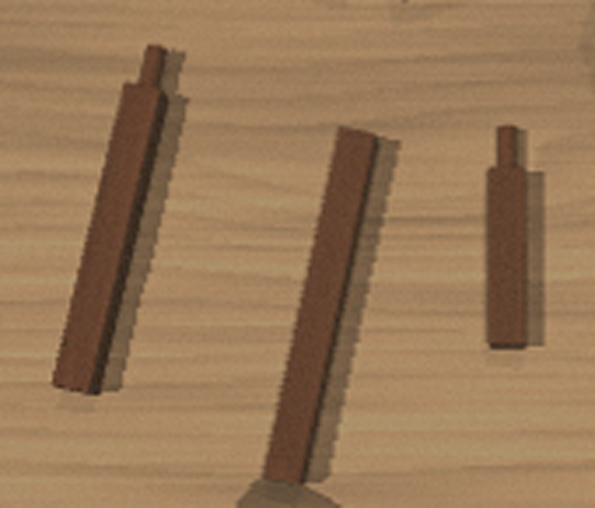

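View pics/crop_cr.png

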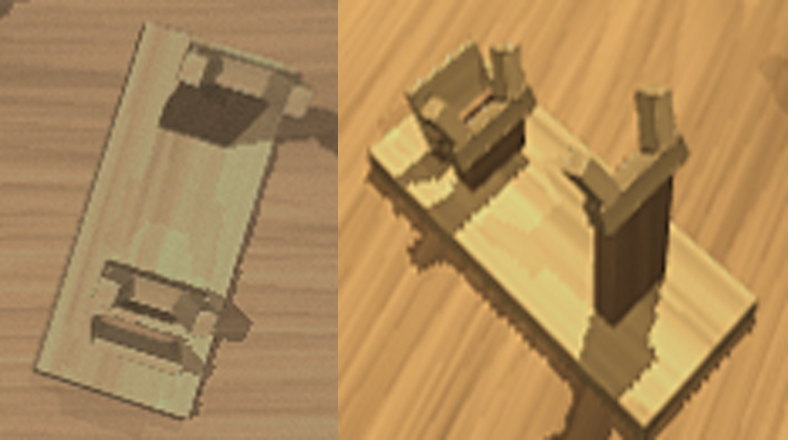

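The crop confirms it: the left dark bar is long and has a tenon at its top end, the middle one has no tenon, and the right one is short. The cradle's tall saddle is at +x. The two views agree within 2 mm: rail centre (0.518, 0.333), heading -11.3°, top at 26 mm; cradle (0.539, -0.189), heading -18.35°. Next I'll compute the approach.

```bash
cat >> h.py <<'E'
from scipy.linalg import fractional_matrix_power as fmp
from scipy.spatial.transform import Rotation as Ro
def T(R,p): M=np.eye(4);M[:3,:3]=R;M[:3,3]=p;return M
def tool(yaw,pitch):  # tool y along rail x (yaw deg, rising pitch deg), tool z into the rail
    R=Ro.from_euler("ZY",[yaw,-pitch],degrees=True).as_matrix(); return R@np.array([[0,1,0],[1,0,0],[0,0,-1.]])
def plan(A,B,N):
    S=np.real(fmp(np.linalg.inv(A)@B,1/N));w=Ro.from_matrix(S[:3,:3]).as_rotvec()
    print(N,"rows xyz",(S[:3,3]/.04).round(3).tolist(),"turn",(w/.08).round(3).tolist());return B
def now(): s=env.observe();U,_,V=np.linalg.svd(np.array(s["tool_rot"]));return T(U@V,s["position"])
E
python3 - <<'E'
from h import *
g=[.518,.333]
A=plan(now(),T(tool(-11.3,0),g+[.13]),16)
plan(A,T(tool(-11.3,0),g+[.025]),6)
E
```

```text
16 rows xyz [-0.099, 0.498, 0.187] turn [-0.0, 0.001, -0.196]
6 rows xyz [0.0, 0.0, 0.438] turn [0.0, 0.0, 0.0]
```

step_arm:
  steps:
    - {"xyz": [-0.1, 0.5, 0.187], "turn": [0, 0, -0.196], "gripper": 1}
    - {"xyz": [-0.1, 0.5, 0.187], "turn": [0, 0, -0.196], "gripper": 1}
    - {"xyz": [-0.1, 0.5, 0.187], "turn": [0, 0, -0.196], "gripper": 1}
    - {"xyz": [-0.1, 0.5, 0.187], "turn": [0, 0, -0.196], "gripper": 1}
    - {"xyz": [-0.1, 0.5, 0.187], "turn": [0, 0, -0.196], "gripper": 1}
    - {"xyz": [-0.1, 0.5, 0.187], "turn": [0, 0, -0.196], "gripper": 1}
    - {"xyz": [-0.1, 0.5, 0.187], "turn": [0, 0, -0.196], "gripper": 1}
    - {"xyz": [-0.1, 0.5, 0.187], "turn": [0, 0, -0.196], "gripper": 1}
    - {"xyz": [-0.1, 0.5, 0.187], "turn": [0, 0, -0.196], "gripper": 1}
    - {"xyz": [-0.1, 0.5, 0.187], "turn": [0, 0, -0.196], "gripper": 1}
    - {"xyz": [-0.1, 0.5, 0.187], "turn": [0, 0, -0.196], "gripper": 1}
    - {"xyz": [-0.1, 0.5, 0.187], "turn": [0, 0, -0.196], "gripper": 1}
    - {"xyz": [-0.1, 0.5, 0.187], "turn": [0, 0, -0.196], "gripper": 1}
    - {"xyz": [-0.1, 0.5, 0.187], "turn": [0, 0, -0.196], "gripper": 1}
    - {"xyz": [-0.1, 0.5, 0.187], "turn": [0, 0, -0.196], "gripper": 1}
    - {"xyz": [-0.1, 0.5, 0.187], "turn": [0, 0, -0.196], "gripper": 1}
    - {"xyz": [0, 0, 0], "turn": [0, 0, 0], "gripper": 1}
    - {"xyz": [0, 0, 0], "turn": [0, 0, 0], "gripper": 1}
  squeeze: 60

```text
time_s: 1.6
position: [0.5195, 0.3314, 0.1298]
tool_rot: [[0.197, 0.98, -0.002], [0.98, -0.197, -0.001], [-0.001, -0.002, -1.0]]
ft_force: [-0.5, 0.3, -0.5]
grip_width: 0.0854
```

```bash
python3 - <<'E'
from h import *
c=cams.camera_info("wrist");im,d=cams.get_image("wrist");W=cloud(c,d)
cv2.imwrite("pics/wrist1.png",im[:,:,::-1])
m=(W[...,2]>.016)&(W[...,2]<.035)&(abs(W[...,1]-.333)<.06);k,l,st,_=cv2.connectedComponentsWithStats(m.astype(np.uint8))
i=1+st[1:,4].argmax();q=W[l==i];print(st[i],np.median(q[:,2]),np.round(np.hstack([np.ravel(x) for x in cv2.minAreaRect((q[:,:2]*1000).astype(np.float32))]),1))
g=[.518,.333]
A=plan(now(),T(tool(-11.3,0),g+[.025]),7)
E
```

```text
[ 240   66   34  247 7226] 0.026163623701791025 [529.  332.   26.2 230.6  78.5]
7 rows xyz [0.003, -0.004, 0.376] turn [-0.002, 0.001, -0.001]
```

View pics/wrist1.png

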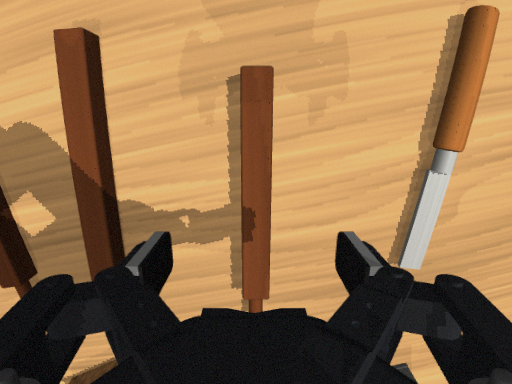

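The wrist view shows the rail (241-272, 66-300) centred between the open jaws, with its top at 26 mm and the neighbours clear. I'll descend and grip.

step_arm:
  steps:
    - {"xyz": [0, 0, 0.376], "turn": [0, 0, 0], "gripper": 1}
    - {"xyz": [0, 0, 0.376], "turn": [0, 0, 0], "gripper": 1}
    - {"xyz": [0, 0, 0.376], "turn": [0, 0, 0], "gripper": 1}
    - {"xyz": [0, 0, 0.376], "turn": [0, 0, 0], "gripper": 1}
    - {"xyz": [0, 0, 0.376], "turn": [0, 0, 0], "gripper": 1}
    - {"xyz": [0, 0, 0.376], "turn": [0, 0, 0], "gripper": 1}
    - {"xyz": [0, 0, 0.376], "turn": [0, 0, 0], "gripper": 1}
    - {"xyz": [0, 0, 0], "turn": [0, 0, 0], "gripper": 1}
    - {"xyz": [0, 0, 0], "turn": [0, 0, 0], "gripper": -1}
    - {"xyz": [0, 0, 0], "turn": [0, 0, 0], "gripper": -1}
    - {"xyz": [0, 0, 0], "turn": [0, 0, 0], "gripper": -1}
    - {"xyz": [0, 0, 0], "turn": [0, 0, 0], "gripper": -1}
    - {"xyz": [0, 0, 0], "turn": [0, 0, 0], "gripper": -1}
    - {"xyz": [0, 0, 0], "turn": [0, 0, 0], "gripper": -1}
    - {"xyz": [0, 0, 0], "turn": [0, 0, 0], "gripper": -1}
    - {"xyz": [0, 0, 0], "turn": [0, 0, 0], "gripper": -1}
    - {"xyz": [0, 0, 0], "turn": [0, 0, 0], "gripper": -1}
    - {"xyz": [0, 0, 0], "turn": [0, 0, 0], "gripper": -1}
  squeeze: 60

```text
time_s: 3.15
position: [0.5198, 0.3321, 0.0264]
tool_rot: [[0.196, 0.981, 0.002], [0.981, -0.196, 0.001], [0.001, 0.001, -1.0]]
ft_force: [-0.9, 0.5, 5.2]
grip_width: 0.0244
```

step_arm:
  steps:
    - {"xyz": [0, 0, -0.3], "turn": [0, 0, 0], "gripper": -1}
    - {"xyz": [0, 0, -0.6], "turn": [0, 0, 0], "gripper": -1}
    - {"xyz": [0, 0, -0.6], "turn": [0, 0, 0], "gripper": -1}
    - {"xyz": [0, 0, -0.6], "turn": [0, 0, 0], "gripper": -1}
    - {"xyz": [0, 0, -0.6], "turn": [0, 0, 0], "gripper": -1}
    - {"xyz": [0, 0, -0.6], "turn": [0, 0, 0], "gripper": -1}
    - {"xyz": [0, 0, -0.6], "turn": [0, 0, 0], "gripper": -1}
    - {"xyz": [0, 0, -0.6], "turn": [0, 0, 0], "gripper": -1}
    - {"xyz": [0, 0, -0.3], "turn": [0, 0, 0], "gripper": -1}
    - {"xyz": [0, 0, 0], "turn": [0, 0, 0], "gripper": -1}
    - {"xyz": [0, 0, 0], "turn": [0, 0, 0], "gripper": -1}

```text
time_s: 4.07
position: [0.5191, 0.3318, 0.2177]
tool_rot: [[0.196, 0.981, 0.0], [0.981, -0.196, 0.0], [0.0, 0.0, -1.0]]
ft_force: [-0.2, -0.5, -1.6]
grip_width: 0.0246
```

```bash
python3 - <<'E'
from h import *
c=cams.camera_info("wrist");A=now();im,d=cams.get_image("wrist");W=cloud(c,d)
cv2.imwrite("pics/wrist2.png",im[:,:,::-1]);print(A.round(4))
# rail in tool frame
L=(W-A[:3,3])@A[:3,:3]
m=(abs(L[...,0])<.02)&(abs(L[...,2])<.02);k,l,st,_=cv2.connectedComponentsWithStats(m.astype(np.uint8))
i=1+st[1:,4].argmax();q=L[l==i];print(st[i],len(q),"y range",np.percentile(q[:,1],[0.3,1,50,99]))
t=q[q[:,1]<-.03]
for a in np.arange(-.11,-.02,.01):
    z=t[abs(t[:,1]-a)<.004];
    if len(z):print(a.round(3),np.median(z[:,2]).round(4),np.percentile(z[:,0],[2,98]).round(4))
E
```

```text
[[ 1.957e-01  9.807e-01  4.000e-04  5.191e-01]
 [ 9.807e-01 -1.957e-01  1.000e-04  3.318e-01]
 [ 2.000e-04  4.000e-04 -1.000e+00  2.177e-01]
 [ 0.000e+00  0.000e+00  0.000e+00  1.000e+00]]
[  208    20    91   293 17694] 17694 y range [-0.10571976 -0.10474698 -0.04338239  0.03073445]
-0.11 0.0012 [-0.0089  0.0093]
-0.1 0.0001 [-0.0113  0.0129]
-0.09 0.0002 [-0.0114  0.0131]
-0.08 0.0002 [-0.0117  0.0133]
-0.07 0.0001 [-0.0115  0.0131]
-0.06 0.0002 [-0.0117  0.0129]
-0.05 0.0001 [-0.0115  0.0131]
-0.04 0.0003 [-0.0116  0.013 ]
-0.03 0.0002 [-0.0114  0.0131]
```

View pics/wrist2.png

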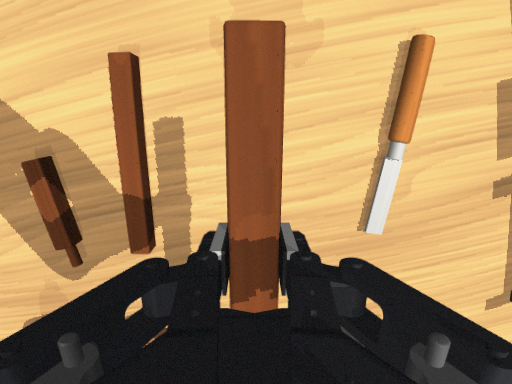

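The rail is held straight: its lower end is at tool y = -0.1055 and its underside is 26 mm ahead of the TCP. Both bystanders are undisturbed. Now the carry to a hover above the cradle.

```bash
cat >> h.py <<'E'
def place(up,slope,H=(.5387,-.1891,.1),off=(.0007,-.0007,.0262),yaw=-18.35):
    R=tool(yaw,30);p=np.array(H)-R[:,2]*up+R[:,1]*slope-R@np.array(off);return T(R,p)
E
python3 - <<'E'
from h import *
B=plan(now(),place(.085,.004),20);print(B.round(4))
A=now();S=np.real(fmp(np.linalg.inv(A)@B,1/20));
for i in range(20):
    A=A@S
    if i%4==3:print(A[:3,3].round(3))
E
```

```text
20 rows xyz [-0.62, 0.115, 0.056] turn [-0.328, -0.02, 0.075]
[[ 0.3148  0.822   0.4746  0.4896]
 [ 0.9492 -0.2726 -0.1574 -0.1735]
 [ 0.      0.5    -0.866   0.1987]
 [ 0.      0.      0.      1.    ]]
[0.517 0.231 0.209]
[0.513 0.129 0.203]
[0.508 0.028 0.2  ]
[ 0.5   -0.073  0.198]
[ 0.49  -0.174  0.199]
```

step_arm:
  steps:
    - {"xyz": [-0.62, 0.115, 0.056], "turn": [-0.328, -0.02, 0.075], "gripper": -1}
    - {"xyz": [-0.62, 0.115, 0.056], "turn": [-0.328, -0.02, 0.075], "gripper": -1}
    - {"xyz": [-0.62, 0.115, 0.056], "turn": [-0.328, -0.02, 0.075], "gripper": -1}
    - {"xyz": [-0.62, 0.115, 0.056], "turn": [-0.328, -0.02, 0.075], "gripper": -1}
    - {"xyz": [-0.62, 0.115, 0.056], "turn": [-0.328, -0.02, 0.075], "gripper": -1}
    - {"xyz": [-0.62, 0.115, 0.056], "turn": [-0.328, -0.02, 0.075], "gripper": -1}
    - {"xyz": [-0.62, 0.115, 0.056], "turn": [-0.328, -0.02, 0.075], "gripper": -1}
    - {"xyz": [-0.62, 0.115, 0.056], "turn": [-0.328, -0.02, 0.075], "gripper": -1}
    - {"xyz": [-0.62, 0.115, 0.056], "turn": [-0.328, -0.02, 0.075], "gripper": -1}
    - {"xyz": [-0.62, 0.115, 0.056], "turn": [-0.328, -0.02, 0.075], "gripper": -1}
    - {"xyz": [-0.62, 0.115, 0.056], "turn": [-0.328, -0.02, 0.075], "gripper": -1}
    - {"xyz": [-0.62, 0.115, 0.056], "turn": [-0.328, -0.02, 0.075], "gripper": -1}
    - {"xyz": [-0.62, 0.115, 0.056], "turn": [-0.328, -0.02, 0.075], "gripper": -1}
    - {"xyz": [-0.62, 0.115, 0.056], "turn": [-0.328, -0.02, 0.075], "gripper": -1}
    - {"xyz": [-0.62, 0.115, 0.056], "turn": [-0.328, -0.02, 0.075], "gripper": -1}
    - {"xyz": [-0.62, 0.115, 0.056], "turn": [-0.328, -0.02, 0.075], "gripper": -1}
    - {"xyz": [-0.62, 0.115, 0.056], "turn": [-0.328, -0.02, 0.075], "gripper": -1}
    - {"xyz": [-0.62, 0.115, 0.056], "turn": [-0.328, -0.02, 0.075], "gripper": -1}
    - {"xyz": [-0.62, 0.115, 0.056], "turn": [-0.328, -0.02, 0.075], "gripper": -1}
    - {"xyz": [-0.62, 0.115, 0.056], "turn": [-0.328, -0.02, 0.075], "gripper": -1}

```text
time_s: 5.78
position: [0.489, -0.1737, 0.1982]
tool_rot: [[0.315, 0.822, 0.475], [0.949, -0.273, -0.157], [0.001, 0.5, -0.866]]
ft_force: [0.4, -0.1, -1.7]
grip_width: 0.0244
```

step_arm:
  steps:
    - {"xyz": [0, 0, 0], "turn": [0, 0, 0], "gripper": -1}
    - {"xyz": [0, 0, 0], "turn": [0, 0, 0], "gripper": -1}
    - {"xyz": [0, 0, 0], "turn": [0, 0, 0], "gripper": -1}

```text
time_s: 6.03
position: [0.4895, -0.1723, 0.1986]
tool_rot: [[0.314, 0.822, 0.474], [0.949, -0.273, -0.156], [0.001, 0.499, -0.866]]
ft_force: [0.5, -0.1, -1.3]
grip_width: 0.0243
```

```bash
python3 - <<'E'
from h import *
A=now();print(A.round(4));plan(A,place(.085,.004),2);plan(A,place(.02,.004),6)
c=cams.camera_info("wrist");im,d=cams.get_image("wrist");W=cloud(c,d);L=(W-A[:3,3])@A[:3,:3]
m=(abs(L[...,0])<.02)&(abs(L[...,2])<.02);q=L[m&(L[...,1]<-.03)&(L[...,1]>-.12)]
print("end y",np.percentile(q[:,1],[.3,1]))
for a in np.arange(-.1,-.02,.02):
    z=q[abs(q[:,1]-a)<.004];print(a.round(3),np.median(z[:,2]).round(4),np.percentile(z[:,0],[2,98]).round(4))
a=cv2.cvtColor(im,cv2.COLOR_RGB2BGR);s=cv2.cvtColor(cams.get_image("scene")[0],cv2.COLOR_RGB2BGR)
cv2.imwrite("pics/hover.png",np.hstack([cv2.resize(a,(400,300)),cv2.resize(s[140:360,140:400],(355,300))]))
E
```

```text
[[ 0.3143  0.8223  0.4744  0.4895]
 [ 0.9493 -0.2728 -0.1561 -0.1723]
 [ 0.001   0.4994 -0.8664  0.1986]
 [ 0.      0.      0.      1.    ]]
2 rows xyz [-0.014, 0.006, 0.002] turn [-0.004, -0.007, -0.001]
6 rows xyz [-0.005, 0.002, 0.272] turn [-0.001, -0.002, -0.0]
end y [-0.10563568 -0.10508323]
-0.1 -0.0006 [-0.0114  0.0128]
-0.08 -0.0006 [-0.0118  0.0131]
-0.06 -0.0006 [-0.0118  0.0128]
-0.04 -0.0005 [-0.0118  0.0128]
```

View pics/hover.png

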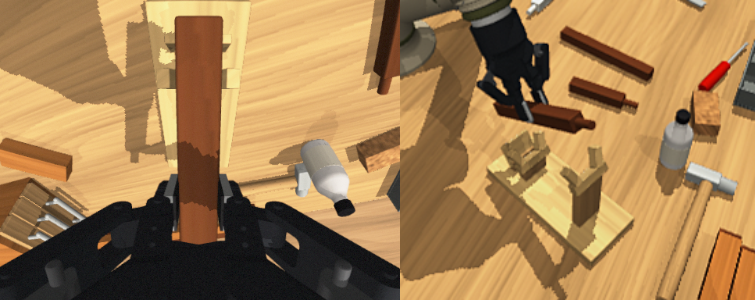

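At hover the left (wrist) half shows the rail at (200,130) lined up over the cradle. The right (scene) half shows its tenon end uppermost, above the tall saddle. I'll lower it along its normal.

step_arm:
  steps:
    - {"xyz": [-0.005, 0, 0.272], "turn": [0, 0, 0], "gripper": -1}
    - {"xyz": [-0.005, 0, 0.272], "turn": [0, 0, 0], "gripper": -1}
    - {"xyz": [-0.005, 0, 0.272], "turn": [0, 0, 0], "gripper": -1}
    - {"xyz": [-0.005, 0, 0.272], "turn": [0, 0, 0], "gripper": -1}
    - {"xyz": [-0.005, 0, 0.272], "turn": [0, 0, 0], "gripper": -1}
    - {"xyz": [-0.005, 0, 0.272], "turn": [0, 0, 0], "gripper": -1}
    - {"xyz": [0, 0, 0], "turn": [0, 0, 0], "gripper": -1}
    - {"xyz": [0, 0, 0], "turn": [0, 0, 0], "gripper": -1}

```text
time_s: 6.8
position: [0.5207, -0.1843, 0.1423]
tool_rot: [[0.314, 0.822, 0.475], [0.949, -0.272, -0.157], [0.001, 0.5, -0.866]]
ft_force: [0.1, 0.2, -1.5]
grip_width: 0.0247
```

```bash
python3 - <<'E'
from h import *
A=now();print(A[:3,3].round(4),env.observe()["ft_force"]);plan(A,place(.003,.004),5);plan(A,place(0,.004),6)
# cradle tops from wrist: prongs of the low saddle, in cradle frame
R=Ro.from_euler("ZY",[-18.35,-30],degrees=True).as_matrix()
c=cams.camera_info("wrist");im,d=cams.get_image("wrist");W=cloud(c,d);L=(W-np.array([.5387,-.1891,.1]))@R
print("slope frame: y ranges by x,z of low saddle")
for z0 in(.005,.012,.019,.025):
    q=L[(abs(L[...,0]+.075)<.025)&(abs(L[...,2]-z0)<.004)&(abs(L[...,1])<.05)]
    for s in(1,-1):
        y=q[q[:,1]*s>.0145][:,1]
        if len(y)>5:print(z0,s,len(y),np.percentile(y*s,[3,50,97]).round(4))
E
```

```text
[ 0.5207 -0.1843  0.1423] [ 0.07178278  0.15865456 -1.52910496]
5 rows xyz [0.002, -0.002, 0.084] turn [0.001, -0.003, 0.001]
6 rows xyz [0.002, -0.002, 0.082] turn [0.001, -0.002, 0.001]
slope frame: y ranges by x,z of low saddle
0.005 1 176 [0.0172 0.0184 0.0196]
0.005 -1 40 [0.0174 0.0177 0.0183]
0.012 1 251 [0.0191 0.0208 0.0229]
0.012 -1 227 [0.0176 0.019  0.0207]
0.019 1 283 [0.0217 0.0233 0.0308]
0.019 -1 287 [0.0198 0.0215 0.0288]
0.025 1 849 [0.024  0.0335 0.0396]
0.025 -1 869 [0.0223 0.0317 0.0379]
```

The wrist view puts the notch 0.9 mm to +y of my estimate, so I'll add that and set the rail down.

step_arm:
  steps:
    - {"xyz": [0.006, 0, 0.084], "turn": [0, 0, 0], "gripper": -1}
    - {"xyz": [0.006, 0, 0.084], "turn": [0, 0, 0], "gripper": -1}
    - {"xyz": [0.006, 0, 0.084], "turn": [0, 0, 0], "gripper": -1}
    - {"xyz": [0.006, 0, 0.084], "turn": [0, 0, 0], "gripper": -1}
    - {"xyz": [0.006, 0, 0.084], "turn": [0, 0, 0], "gripper": -1}
    - {"xyz": [0, 0, 0.04], "turn": [0, 0, 0], "gripper": -1}
    - {"xyz": [0, 0, 0], "turn": [0, 0, 0], "gripper": -1}
    - {"xyz": [0, 0, 0], "turn": [0, 0, 0], "gripper": -1}

```text
time_s: 7.52
position: [0.5298, -0.1861, 0.1271]
tool_rot: [[0.314, 0.821, 0.476], [0.949, -0.272, -0.157], [0.0, 0.501, -0.865]]
ft_force: [0.1, 0.4, -1.1]
grip_width: 0.0248
```

```bash
python3 - <<'E'
from h import *
A=now();print(A[:3,3].round(4),env.observe()["ft_force"]);plan(A,place(0,.004),1);plan(A,place(0,0),1)
E
```

```text
[ 0.5298 -0.1861  0.1271] [ 0.09595041  0.37556    -1.13005286]
1 rows xyz [-0.019, -0.018, 0.048] turn [0.021, -0.008, 0.005]
1 rows xyz [-0.019, -0.118, 0.048] turn [0.021, -0.008, 0.005]
```

step_arm:
  steps:
    - {"xyz": [0, 0, 0.025], "turn": [0, 0, 0], "gripper": -1}
    - {"xyz": [0, 0, 0.025], "turn": [0, 0, 0], "gripper": -1}
    - {"xyz": [0, 0, 0], "turn": [0, 0, 0], "gripper": -1}
    - {"xyz": [0, 0, 0], "turn": [0, 0, 0], "gripper": -1}

```text
time_s: 7.85
position: [0.5307, -0.1864, 0.1254]
tool_rot: [[0.314, 0.821, 0.476], [0.949, -0.272, -0.157], [0.0, 0.502, -0.865]]
ft_force: [0.3, 0.2, -2.3]
grip_width: 0.0245
```

step_arm:
  steps:
    - {"xyz": [0, -0.03, 0.01], "turn": [0, 0, 0], "gripper": -1}
    - {"xyz": [0, -0.03, 0], "turn": [0, 0, 0], "gripper": -1}
    - {"xyz": [0, 0, 0], "turn": [0, 0, 0], "gripper": -1}
    - {"xyz": [0, 0, 0], "turn": [0, 0, 0], "gripper": -1}

```text
time_s: 8.18
position: [0.5289, -0.1858, 0.1238]
tool_rot: [[0.314, 0.821, 0.476], [0.949, -0.272, -0.157], [0.0, 0.501, -0.865]]
ft_force: [-0.3, 0.1, -1.6]
grip_width: 0.0247
```

step_arm:
  steps:
    - {"xyz": [0, 0, 0.025], "turn": [0, 0, 0], "gripper": -1}
    - {"xyz": [0, 0, 0.025], "turn": [0, 0, 0], "gripper": -1}
    - {"xyz": [0, 0, 0], "turn": [0, 0, 0], "gripper": -1}
    - {"xyz": [0, 0, 0], "turn": [0, 0, 0], "gripper": -1}

```text
time_s: 8.52
position: [0.5291, -0.1858, 0.1237]
tool_rot: [[0.314, 0.821, 0.477], [0.949, -0.271, -0.158], [-0.0, 0.503, -0.865]]
ft_force: [-18.9, 3.1, 22.0]
grip_width: 0.0247
```

```bash
python3 - <<'E'
from h import *
A=now();print(A[:3,3].round(4),env.observe()["ft_force"]);plan(A,place(0,0),1)
E
```

```text
[ 0.5291 -0.1858  0.1237] [-18.93377643   3.14329013  22.04848811]
1 rows xyz [-0.02, -0.058, -0.016] turn [0.037, -0.002, 0.013]
```

Firm seating contact. I'll ease off, slide toward the stop and release.

step_arm:
  steps:
    - {"xyz": [0, 0, -0.045], "turn": [0, 0, 0], "gripper": -1}
    - {"xyz": [0, -0.025, 0], "turn": [0, 0, 0], "gripper": -1}
    - {"xyz": [0, -0.025, 0], "turn": [0, 0, 0], "gripper": -1}
    - {"xyz": [0, 0, 0], "turn": [0, 0, 0], "gripper": -1}
    - {"xyz": [0, 0, 0], "turn": [0, 0, 0], "gripper": -1}

```text
time_s: 8.93
position: [0.5278, -0.1855, 0.123]
tool_rot: [[0.314, 0.821, 0.477], [0.949, -0.272, -0.158], [0.0, 0.502, -0.865]]
ft_force: [-0.2, 0.6, 3.8]
grip_width: 0.0244
```

step_arm:
  steps:
    - {"xyz": [0, 0, 0], "turn": [0, 0, 0], "gripper": -0.2}
    - {"xyz": [0, 0, 0], "turn": [0, 0, 0], "gripper": -0.1}
    - {"xyz": [0, 0, 0], "turn": [0, 0, 0], "gripper": 0.2}
    - {"xyz": [0, 0, 0], "turn": [0, 0, 0], "gripper": 0.2}
    - {"xyz": [0, 0, 0], "turn": [0, 0, 0], "gripper": 0.2}
    - {"xyz": [0, 0, 0], "turn": [0, 0, 0], "gripper": 0.2}

```text
time_s: 9.43
position: [0.5274, -0.1853, 0.1226]
tool_rot: [[0.314, 0.821, 0.476], [0.949, -0.272, -0.157], [0.0, 0.501, -0.865]]
ft_force: [0.5, -0.1, -0.1]
grip_width: 0.0514
```

step_arm:
  steps:
    - {"xyz": [0, 0, -0.2], "turn": [0, 0, 0], "gripper": 0.2}
    - {"xyz": [0, 0, -0.4], "turn": [0, 0, 0], "gripper": 0.2}
    - {"xyz": [0, 0, -0.5], "turn": [0, 0, 0], "gripper": 0.2}
    - {"xyz": [0, 0, -0.6], "turn": [0, 0, 0], "gripper": 0.2}
    - {"xyz": [0, 0, -0.6], "turn": [0, 0, 0], "gripper": 0.2}
    - {"xyz": [0, 0, -0.6], "turn": [0, 0, 0], "gripper": 0.2}
    - {"xyz": [0, 0, -0.6], "turn": [0, 0, 0], "gripper": 0.2}
    - {"xyz": [0, 0, -0.4], "turn": [0, 0, 0], "gripper": 0.2}
    - {"xyz": [0, 0, 0], "turn": [0, 0, 0], "gripper": 0.2}
    - {"xyz": [0, 0, 0], "turn": [0, 0, 0], "gripper": 0.2}
    - {"xyz": [0, 0, 0], "turn": [0, 0, 0], "gripper": 0.2}

```text
time_s: 10.35
position: [0.453, -0.1607, 0.2571]
tool_rot: [[0.314, 0.822, 0.476], [0.949, -0.272, -0.157], [0.0, 0.501, -0.865]]
ft_force: [-0.5, -0.4, 0.1]
grip_width: 0.0514
```

```bash
python3 - <<'E'
from h import *
yaw=-18.35;R=Ro.from_euler("ZY",[yaw,-30],degrees=True).as_matrix();R0=Ro.from_euler("Z",yaw,degrees=True).as_matrix()
ims=[]
for n in("wrist","scene"):
    c=cams.camera_info(n);im,d=cams.get_image(n);W=cloud(c,d);ims.append(im[:,:,::-1])
    L=(W-np.array([.5387,-.1891,.1]))@R
    m=(abs(L[...,1])<.013)&(abs(L[...,2]-.026)<.006)&(L[...,0]>-.13)&(L[...,0]<.14)
    q=L[m];print(n,len(q),"x",np.percentile(q[:,0],[.5,99.5]).round(4))
    for a,b in((-.1,-.05),(-.05,0),(0,.05),(.05,.1)):
        z=q[(q[:,0]>a)&(q[:,0]<b)]
        if len(z)>9:print(a,len(z),"z",np.median(z[:,2]).round(4),"y",np.percentile(z[:,1],[2,98]).round(4))
c=cams.camera_info("top");im,d=cams.get_image("top");W=cloud(c,d)
for nm,cc in dict(plain=(.4726,.1905),short=(.5175,.066)).items():
    m=(np.hypot(W[...,0]-cc[0],W[...,1]-cc[1])<.15)&(W[...,2]>.012)&(W[...,2]<.05);k,l,st,ce=cv2.connectedComponentsWithStats(m.astype(np.uint8))
    for i in range(1,k):
        if st[i,4]>200:print(nm,np.round(np.hstack([np.ravel(x) for x in cv2.minAreaRect((W[l==i][:,:2]*1000).astype(np.float32))]),1))
cv2.imwrite("pics/final.png",np.hstack([cv2.resize(ims[0],(400,300)),cv2.resize(ims[1][140:360,140:400],(355,300))]))
E
```

```text
wrist 5085 x [-0.1121  0.1241]
-0.1 1340 z 0.0261 y [-0.0117  0.0127]
-0.05 1221 z 0.0261 y [-0.0121  0.0124]
0 1046 z 0.0261 y [-0.0116  0.0127]
0.05 928 z 0.0261 y [-0.0122  0.0124]
scene 604 x [-0.1078  0.1228]
-0.1 110 z 0.0252 y [-0.0126  0.0112]
-0.05 118 z 0.0253 y [-0.0127  0.0114]
0 138 z 0.0253 y [-0.0129  0.0115]
0.05 157 z 0.0252 y [-0.0128  0.0115]
plain [472.6 191.2  28.6 240.2  78.5]
plain [5.040e+02 6.640e+01 1.181e+02 2.350e+01 3.000e-01]
short [511.  182.7  26.6 161.6  78.7]
short [5.197e+02 6.650e+01 1.495e+02 2.350e+01 1.000e-01]
```

View pics/final.png

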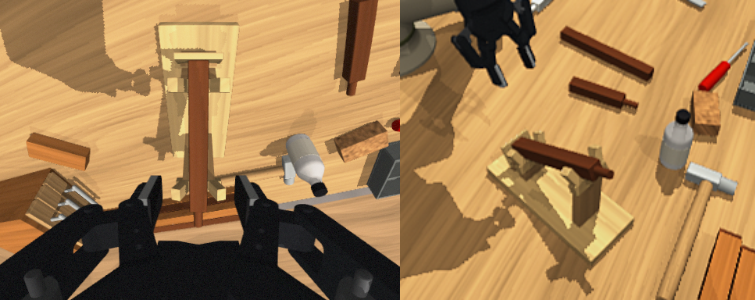

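The rail lies in both notches at 30°, with its tenon at (205,218) in the wrist half and (603,173) in the scene half. Its lower end is at the stop and the gripper is clear.

```bash
python3 -c "
from rig import order;print(order.close_job())"
```

```text
the job is handed in; nothing more can be done
None
```

I laid the long tenoned rail in the cradle's notches, tenon end uppermost and its lower end down at the stop. I then let go, backed the gripper clear and handed the job in at about 10.5 s. No verdict was reported.

- **Rail seating:** in the last views its top face is 25–26 mm above the notch-floor plane along its whole length. That puts it at a 30° slope, and it sits within about 1 mm of centre.
- **Lower end at the stop:** I set it there by a short slide down the slope. The last picture shows it at the stop, but its distance from the stop was not measured cleanly, because the depth readings there run on past the bar's end.
- **Bystanders:** the plain rail moved less than 1 mm between the first and last measurements. The short rail's readings differ by about 2 mm, which fits the different height threshold I used in the last check.
- **Small disagreements:** the cameras disagree by 1–2 mm, with the rail's top at 26.1 mm from the wrist camera and 25.3 mm from the scene camera. The wrist camera also put the notch 0.9 mm to one side of my first estimate, and I corrected for that before setting down.
- **Contact force:** pressing the rail into the notches peaked at about 29 N of the readings taken after each move. I eased off before letting go.

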